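# Load a sample carrier under the leaf springs of a laser-ablation loading stage

## Task

Load the blue sample carrier: with the fingertips on its black thumb rest, press the carrier down hard against the sprung floor of the stage and, keeping it pressed, slide it in under the two brass leaf springs until its nose is fully home against the end stop; then let go. Only press and push it, never lift or tip it, keep off its two polished sample discs, and leave the things round the stage where they stand.

Things in the scene. Friction and masses are not known exactly. Their poses are not given: they have to be found in the camera images.
- stage: Aluminium loading stage, fixed; origin under its middle, on the bench; +x = slide-in direction, z up. Spans x -135..115, y -58..58 mm. A lane with a sprung steel floor (platen) runs between side rails (inner faces y = +-41, tops z = 32). For x below 25 it is open above; for x 25..95 fixed lips and brass leaf springs hang over its margins; the middle (|y| below 23) stays open above.
- lip_front (a point): Square front edge of the two fixed steel lips: stage x = 25, y = 0, z = 31 mm, the height of their undersides; axes as the stage's. The lips cover |y| 33..41 from x = 25 to 95, tops z = 36; dark clamp blocks of the leaf springs stand on them (x 25..41, |y| 23..47, up to z = 44).
- leaf_left (a joint): Lift angle (rad) of the brass leaf spring on the +y side (|y| 24..32): 0 hanging free. It slopes down from its clamp at stage x = 31 to a free tip at x = 77, underside z = 27 mm, and rubs on the carrier's margin with about 1 to 2 N when the carrier is beneath; about 0.09 with the carrier home and released.
- leaf_right (a joint): The same for the leaf spring on the -y side.
- carrier: Loose blue plate 120 x 80 x 8 mm, about 0.18 kg, 1 mm play to each rail; origin at the centre of its underside, +x to its nose, along the stage's +x. It starts on the raised platen (underside z = 26, top z = 34), its nose 1 to 27 mm short of the lips, 3 mm too high to pass: it must sink by more than 3 (5 to 8 is comfortable). Home: origin at stage x = 35; released, it rises against the lips (underside z = 23).
- thumb_rest: Black thumb rest fixed on the carrier's top; origin at carrier x = -22, y = 0, z = 8 mm, axes as the carrier's. A ribbed pad 1.5 thick covers x -35..-1, y -20..20; in front of it stands a cross bar to push against with the finger (x 0..6, y -20..20, 8 high; its rear face is x = 0). With the carrier home the bar still stands in front of the lips.
- disc_front: Polished round sample mount, 30 mm across, standing 2 mm proud of the carrier's top at carrier x = 38, y = 0; origin at the centre of its underside. Not to be touched.
- disc_rear: The same, at carrier x = 4, y = 0. Not to be touched.
- platen (a joint): How far the sprung floor is pressed down, in m: 0 raised, 0.008 on its solid stop. It goes straight down without tilting and the carrier on it goes down too. With the carrier on it, it starts to sink at about 5 N of push and reaches the stop at about 12 N.
- carrier_nose (a point): Middle of the top edge of the carrier's nose (carrier x = 60, y = 0, z = 8 mm).
- stop_face (a point): Point on the end stop that the nose meets: stage x = 95, y = 0, z = 31 mm; axes as the stage's. The stop is a wall across the lane, 36 mm high.
- bottle_a: Small sample bottle, blue cap, 46 mm across, 72 high, stands left of the stage; origin under its centre. Leave alone.
- bottle_b: The same, white cap. Leave alone.
- bottle_c: The same, red cap. Leave alone.
- cap_a: Loose blue cap, 33 mm across, 14 high, on the bench right of the stage; origin under its centre. Leave alone.
- cap_b: A second one like it. Leave alone.
- spare_disc: Spare pale grey-green resin disc, 25 mm across, 16 high, on the bench right of the stage; origin under its centre. Leave alone.
- brush: Slim dusting brush, 130 mm long, 8 high, lying on the bench right of the stage along its own x; origin under its middle. Leave alone.
There are look-alikes about, which are no part of the job. What is shaped like the carrier but pink or turquoise is not meant.

How it is judged:
By the outcome, as a careful person would: the job done as asked, in the order asked, and still so for the second after the job is handed in, with the robot touching nothing.
It also fails if it takes over 35 s, if anything falls off the work surface, if the arm or the gripper's body presses on something with over 40 N, if the wrist force passes 120 N, or if a joint passes its speed limit or range.

## Robot

A 7-joint arm with a two-finger parallel gripper is mounted at the origin on the work surface. World frame = base frame: x ahead of the robot, y to its left, z up, the work surface at z = 0. Lengths are in m, angles in degrees, forces in N, time in s.
With the tool pointing down it reaches from about 0.425 to 0.875 m from the base axis. Payload 4.7 kg.
Tool frame: the origin (TCP) lies at the very end of the fingers, on their centre line; the grasp point (between the pads) lies 19 mm behind it; x points along the fingers, z is the direction in which the jaws open and shut, and the axes are right-handed (so a half turn about x gives the same grasp; the last joint's range is limited). The gripper opens to 87 mm and grips with 3 to 60 N. Pads are 19 mm wide; open, the fingers measure 117 mm over their backs; the gripper's body (75 mm by 190 mm) begins 51 mm behind the grasp point.
Start: joints at [-74.937, 18.392, -4.016, 83.108, 1.295, 78.541, -3.26], TCP at [0.16, 0.63, 0.223] pointing down, gripper open.
Joint ranges: [-163.93, 163.93], [-17.29, 119.83], [-79.2, 71.16], [3.27, 140.29], [-89.18, 269.18], [5.43, 117.66], [-154.24, 154.24]. Speed limits (degrees/s): [147.25, 147.25, 180, 180, 180, 180, 180].

## Interface

Orientations are given as [roll, pitch, yaw] about the fixed x, y, z axes, in that order (R = Rz(yaw) Ry(pitch) Rx(roll)).
In Python, from cell import env gives the robot as it stands. The module is installed in compiled form; this text tells all that it offers.
- The arm moves only by the tool drive_tool, never from a script. Its argument "increments" is a list of rows, each a list of 2 entries, a list of its own where there are three numbers: the shift along the tool's x, y, z scaled (see below), then the turn, a rotation vector about the tool's x, y, z scaled (see below). In form: [[[dx, dy, dz], [wx, wy, wz]], ...]. A call has 1 to 10 rows; each row shifts and turns the commanded pose from where the row before left it, along the tool's axes as they then stand; what a row does not reach is not made up. The controller multiplies each number of a shift by 0.04 m and each number of a turn by 120 degrees. A row lasts 1/10 s, in which the tool goes at most 50 mm and 8.59 degrees, less where a joint would pass 70% of its speed; a pose out of reach is approached as far as the arm can. A call with a number of a shift or a turn outside -1 to 1 is refused whole. A call with a gripper value outside its range is refused whole. "hand" is the gripper's target within -1 to 1 (fully open at 1, half-way at 0, shut at -1), set as the call begins (left out, the last holds). The fingers move at their own pace and stop on an object; "squeeze" is the grip in N (left out, the last holds). Time passes only in rows, so rows that do not move let the fingers close. It gives the time, the measured TCP pose, the force and the opening at its end, in the units of the state.
- env.get_obs(): the state, without advancing time (a new reading comes with each control period).
- env.read_camera(name): name is "scene" or "top" or "wrist"; returns a dict with "frame" (420x560x3 uint8, red, green, blue), "fx", "fy", "cx", "cy" (pixels), "R" (3x3) and "t" (3): a world point X has camera coordinates R X + t. Camera axes: x right, y down, z forward; pixel columns grow to the right and rows downward; lengths in m; the calibration is good to about 2 mm. The wrist camera is an equidistant fisheye: a pixel r from the principal point sees the ray r / f radians off the axis. A picture is of the moment at which its call begins. There is no depth.
- env.sign_off(): hands the job in, once; it reports no verdict.
The state is a dict: "time_s": time; "qpos": joint angles; "joint_velocities": joint speeds; "effort": joint torques, N m; "tool_pos": TCP position; "tool_rot": TCP orientation; "force": force on the tool from outside, world axes, zero at the start; "wrist_torque": the same for the moment, N m; "grip_width": finger opening in m.
Only numpy, scipy, OpenCV 4.12 (cv2) and the standard library are available. Lean on these libraries where they do the work, as an engineer would, in place of code of your own. Each camera call takes 0.05 s, during which the arm holds its last target.

## Working session

There is one attempt and no reset: what is moved stays moved. The work goes in short steps, Python scripts to look and compute and a tool call to move; the robot and the scene stay as the last step left them, time stands still between calls to the robot, and variables do not carry over. Pictures are saved under pics/ and viewed, and the job is handed in when it is done.

Besides the shell and the picture viewer there is one more tool, called as a command line: name --argument value ..., lists and objects as JSON in quotes. drive_tool: Moves the arm, as the interface text tells. Shifts and turns lie within -1 to 1; 1 stands for 0.04 m of shift or 120 degrees of turn. Its arguments: {"type":"object","properties":{"increments":{"type":"array"},"hand":{"type":"number"},"squeeze":{"type":"number"}},"required":["increments"]}

```bash
mkdir -p pics
python3 - <<'E'
from cell import env
import cv2,json
o=env.get_obs(); print(o)
for n in ("top","scene"):
    c=env.read_camera(n); cv2.imwrite(f"pics/{n}0.png",c["frame"][:,:,::-1])
    print(n,c["fx"],c["fy"],c["cx"],c["cy"],c["R"],c["t"])
E
```

```text
{'time_s': 0.0, 'qpos': array([-74.93533546,  18.43983345,  -4.01571657,  83.17455425,
         1.29598915,  78.54008104,  -3.261795  ]), 'joint_velocities': array([-0.01712569,  0.09830441, -0.00545528,  0.14209629,  0.01585065,
       -0.01031193, -0.04203955]), 'effort': array([ 4.14947754e-04, -4.91282988e+01, -4.03995272e-01, -3.12522161e+01,
       -6.41465862e-02,  4.35140566e-02,  1.51368263e-04]), 'tool_pos': array([0.15999289, 0.62943715, 0.22145581]), 'tool_rot': array([-176.53701512,   89.89062962, -100.79335959]), 'force': array([-0.0109356 ,  0.07933698, -1.44681682]), 'wrist_torque': array([-0.04330083,  0.01264691, -0.02433836]), 'grip_width': 0.086821793918963}
top 469.08837821586917 469.08837821586917 284.02298351014394 216.05811613662271 [[ 0.00125667 -0.99985209  0.01715286]
 [-0.99460802 -0.00302843 -0.10366154]
 [ 0.10369815 -0.0169301  -0.99446471]] [0.07903308 0.51462282 0.90924582]
scene 428.3936031739617 428.3936031739617 273.4975208278222 213.4512422022161 [[ 0.79595118  0.60521313  0.01337124]
 [ 0.49032096 -0.63158099 -0.60057541]
 [-0.3550311   0.4845849  -0.79945631]] [-0.45579164 -0.15441693  1.08283394]
```

View pics/top0.png

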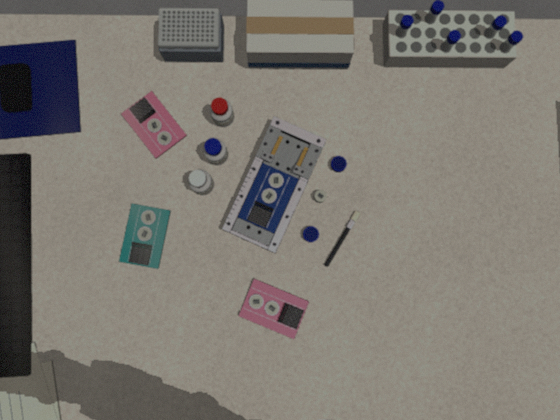

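View pics/scene0.png

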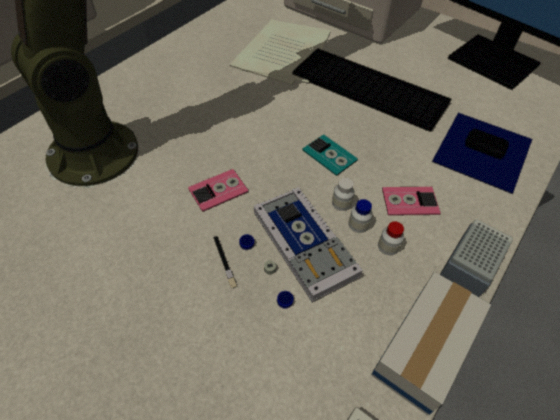

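The top view shows the stage at about (275,185), with its slide-in direction up and to the right, the blue carrier in it and the thumb rest at (260,214). I'll enlarge both pictures.

Run:
```python
import cv2
a=cv2.imread("pics/top0.png")[110:260,190:370]; cv2.imwrite("pics/top0z.png",cv2.resize(a,None,fx=4,fy=4,interpolation=cv2.INTER_CUBIC))
a=cv2.imread("pics/scene0.png")[180:305,240:370]; cv2.imwrite("pics/scene0z.png",cv2.resize(a,None,fx=4.6,fy=4.6,interpolation=cv2.INTER_CUBIC))
```

```text
(no output)
```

View pics/top0z.png

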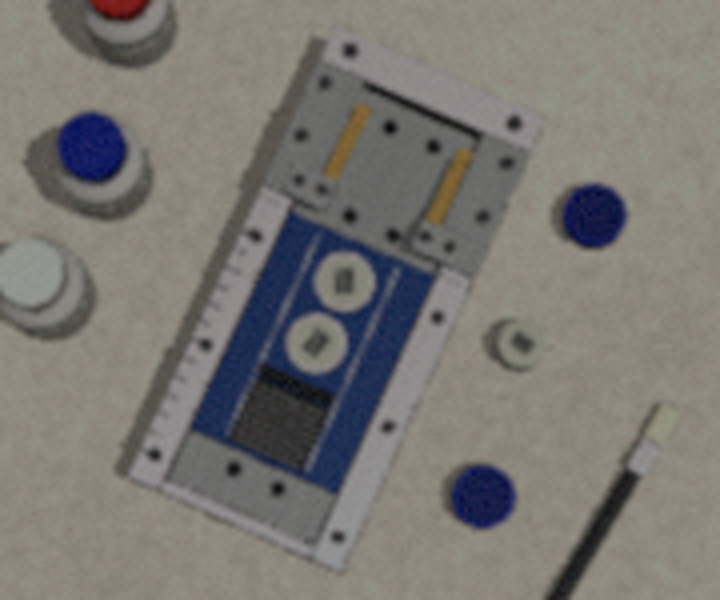

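View pics/scene0z.png

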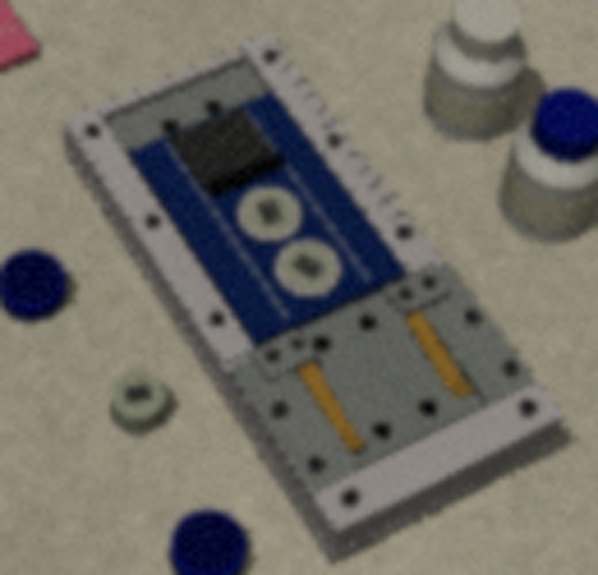

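```bash
cat > fit.py <<'E'
import numpy as np
from cell import env
from scipy.optimize import least_squares
def proj(c,X):
    p=X@c["R"].T+c["t"]; return np.c_[c["fx"]*p[:,0]/p[:,2]+c["cx"],c["fy"]*p[:,1]/p[:,2]+c["cy"]]
# frame flag, x,y,z mm ; pixel zoom
top=[(0,-135,58,32,122,474),(0,-135,-58,32,338,570),(0,115,58,36,335,28),(0,115,-58,36,545,125),
(1,-60,40,34,193,433),(1,-60,-40,34,330,490),(1,38,0,36,343,281),(1,4,0,36,316,343),(1,-57,20,35.5,230,437),(1,-57,-20,35.5,302,468)]
sc=[(0,115,-58,36,335,530),(0,115,58,36,565,412),(0,-135,-58,32,68,140),(0,-135,58,32,250,40),
(1,-60,-40,34,132,150),(1,-60,40,34,265,95),(1,38,0,36,307,267),(1,4,0,36,269,213)]
A=np.array(top,float);B=np.array(sc,float)
ct=env.read_camera("top");cs=env.read_camera("scene")
pt=(A[:,4:]+.5)/4+[190,110]-.5; ps=(B[:,4:]+.5)/4.6+[240,180]-.5
def world(D,q):
    P=D[:,1:4]*1e-3; P=P.copy(); P[:,0]+=D[:,0]*q[3]
    c,s=np.cos(q[2]),np.sin(q[2]); return np.c_[q[0]+c*P[:,0]-s*P[:,1],q[1]+s*P[:,0]+c*P[:,1],P[:,2]]
def res(q,which=2):
    r=[]
    if which!=1:r.append(proj(ct,world(A,q))-pt)
    if which!=0:r.append(proj(cs,world(B,q))-ps)
    return np.vstack(r).ravel()
for w in (0,1,2):
    s=least_squares(res,[.6,0.1,0,-.05],args=(w,),loss='soft_l1'); q=s.x
    print(w,q[:2],np.degrees(q[2]),q[3],s.cost); 
print(np.round(res(q).reshape(-1,2),1).tolist())
E
python3 fit.py
```

```text
0 [0.58699587 0.09650165] -24.50002084428138 -0.03904388591171399 4.662562521170786
1 [0.58781899 0.09388948] -23.181772941912364 -0.040662918184185194 10.647033154797407
2 [0.5875899  0.09581749] -24.20665414884573 -0.03984473624574684 18.05326506678311
[[1.1, 0.7], [0.7, 0.9], [0.2, -0.6], [0.3, -1.5], [-1.0, -1.6], [1.7, 0.8], [0.5, -0.1], [0.2, -0.2], [-0.4, 0.1], [0.1, 0.7], [0.2, -0.1], [0.0, 0.3], [-1.3, -5.5], [4.3, -2.4], [-0.5, -0.0], [2.1, -1.5], [0.5, -0.1], [0.5, -0.1]]
```

```bash
cat > ov.py <<'E'
import cv2,sys,numpy as np
from fit import *
q=np.array([.5872,.0962,np.radians(-24.4),-.0394])
if len(sys.argv)>2: q=np.array([float(v) for v in sys.argv[2].split(',')]); q[2]=np.radians(q[2])
def rect(f,x0,x1,y0,y1,z): return np.array([(f,x0,y0,z),(f,x1,y0,z),(f,x1,y1,z),(f,x0,y1,z)],float)
R=[rect(0,-135,25,41,58,32),rect(0,-135,25,-58,-41,32),rect(0,95,115,-58,58,36),rect(1,-60,60,-40,40,34),rect(1,-57,-23,-20,20,35.5),rect(1,-22,-16,-20,20,42)]
D=[np.array([(1,cx+15*np.cos(a),15*np.sin(a),36) for a in np.linspace(0,6.28,30)]) for cx in (38,4)]
for n,c,(x0,y0),k in (("top",ct,(190,110),4),("scene",cs,(240,180),4.5)):
    im=c["frame"][y0:y0+(150 if k==4 else 130),x0:x0+(180 if k==4 else 135),::-1]; im=cv2.resize(np.ascontiguousarray(im),None,fx=k,fy=k,interpolation=cv2.INTER_CUBIC)
    for r in R+D:
        p=(proj(c,world(r,q))-[x0,y0]+.5)*k-.5
        cv2.polylines(im,[np.round(p).astype(int)],True,(0,255,0),1,cv2.LINE_AA)
    cv2.imwrite(f"pics/ov_{n}_{sys.argv[1]}.png",im)
E
python3 ov.py 1
```

```text
0 [0.58699587 0.09650165] -24.50002084428138 -0.03904388591171399 4.662562521170786
1 [0.58781899 0.09388948] -23.181772941912364 -0.040662918184185194 10.647033154797407
2 [0.5875899  0.09581749] -24.20665414884573 -0.03984473624574684 18.05326506678311
[[1.1, 0.7], [0.7, 0.9], [0.2, -0.6], [0.3, -1.5], [-1.0, -1.6], [1.7, 0.8], [0.5, -0.1], [0.2, -0.2], [-0.4, 0.1], [0.1, 0.7], [0.2, -0.1], [0.0, 0.3], [-1.3, -5.5], [4.3, -2.4], [-0.5, -0.0], [2.1, -1.5], [0.5, -0.1], [0.5, -0.1]]
```

View pics/ov_top_1.png

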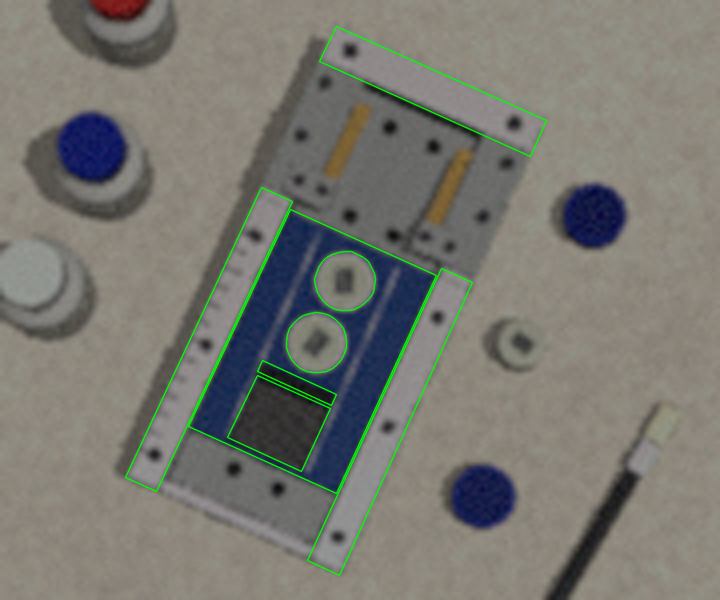

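View pics/ov_scene_1.png

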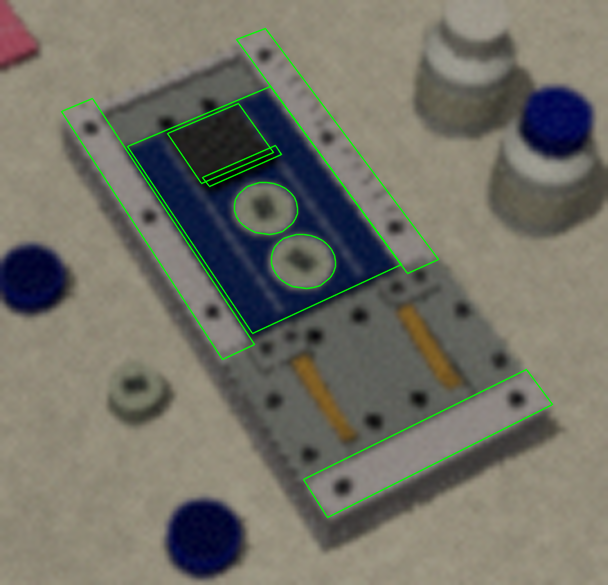

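The overlay matches in both views: stage at (0.587, 0.096), yaw −24.4°, carrier origin at stage x ≈ −39 mm. Next I'll work out the approach above the thumb rest.

```bash
cat > mv.py <<'E'
import numpy as np,sys
from cell import env
from scipy.spatial.transform import Rotation as Ro
q=np.array([.5872,.0962,np.radians(-24.4)])
def st2w(x,y,z):
    c,s=np.cos(q[2]),np.sin(q[2]); return np.array([q[0]+(c*x-s*y)*1e-3,q[1]+(s*x+c*y)*1e-3,z*1e-3])
def w2st(p):
    c,s=np.cos(q[2]),np.sin(q[2]); d=(np.asarray(p)-[*q[:2],0])*1e3; return np.array([c*d[0]+s*d[1],-s*d[0]+c*d[1],d[2]])
def plan(x,y,z,sgn=None):
    o=env.get_obs(); R=Ro.from_euler('xyz',o["tool_rot"],degrees=True)
    for s in ((1,-1) if sgn is None else (sgn,)):
        zt=s*np.array([-np.sin(q[2]),np.cos(q[2]),0]); xt=np.array([0,0,-1.]); yt=np.cross(zt,xt)
        T=Ro.from_matrix(np.c_[xt,yt,zt]); rv=(R.inv()*T).as_rotvec(degrees=True)
        d=st2w(x,y,z)-o["tool_pos"]
        print("sgn",s,"rotvec",rv.round(2),"/120:",(rv/120).round(4),"world d",d.round(4),"tool d/0.04 now-axes",(R.inv().apply(d)/.04).round(3),"target-axes",(T.inv().apply(d)/.04).round(3))
    print("st tcp",w2st(o["tool_pos"]).round(2),"F",o["force"].round(2),"w",o["grip_width"],"t",o["time_s"],"q",o["qpos"].round(1), "Fst", Ro.from_euler('z',-q[2]).apply(o["force"]).round(2))
if __name__=="__main__": plan(*[float(v) for v in sys.argv[1:]])
E
python3 mv.py -74 0 110
```

```text
sgn 1 rotvec [ 1.014e+01 -3.000e-02  1.000e-02] /120: [ 0.0845 -0.0003  0.0001] world d [ 0.3597 -0.503  -0.1122] tool d/0.04 now-axes [  2.812 -11.813  -9.973] target-axes [  2.805 -13.386  -7.738]
sgn -1 rotvec [-1.6986e+02 -1.0000e-02 -5.0000e-02] /120: [-1.4155e+00 -1.0000e-04 -4.0000e-04] world d [ 0.3597 -0.503  -0.1122] tool d/0.04 now-axes [  2.812 -11.813  -9.973] target-axes [ 2.805 13.386  7.738]
st tcp [-609.42  309.51  222.2 ] F [0.83 0.27 0.73] w 0.0871428898233714 t 0.3 q [-74.9  18.4  -4.   83.1   1.3  78.5  -3.3] Fst [0.64 0.59 0.73]
```

drive_tool --increments '[[[0,0,0],[0.042,0,0]],[[0,0,0],[0.042,0,0]],[[0,-0.84,-0.48],[0,0,0]],[[0,-0.84,-0.48],[0,0,0]],[[0,-0.84,-0.48],[0,0,0]],[[0,-0.84,-0.48],[0,0,0]],[[0,-0.84,-0.48],[0,0,0]],[[0,-0.84,-0.48],[0,0,0]],[[0,-0.84,-0.48],[0,0,0]],[[0,-0.84,-0.48],[0,0,0]]]' --hand -1 --squeeze 20

```text
time_s: 1.3
tool_pos: [0.3424, 0.3779, 0.2227]
tool_rot: [-3.4, 90.0, 62.2]
force: [1.3, 0.4, 0.3]
grip_width: 0.015
```

```bash
python3 mv.py -74 0 110 1
```

```text
sgn 1.0 rotvec [0.07 0.03 0.  ] /120: [0.0006 0.0003 0.    ] world d [ 0.1774 -0.2511 -0.1127] tool d/0.04 now-axes [ 2.816 -6.627 -3.895] target-axes [ 2.818 -6.631 -3.885]
st tcp [-339.26  155.41  222.73] F [1.29 0.41 0.28] w 0.015045327753982098 t 1.3 q [-58.5   1.2   7.8 103.   -0.2  75.8  15. ] Fst [1.01 0.9  0.28]
```

drive_tool --increments '[[[0,-0.83,-0.48],[0,0,0]],[[0,-0.83,-0.48],[0,0,0]],[[0,-0.83,-0.48],[0,0,0]],[[0,-0.83,-0.48],[0,0,0]],[[0,-0.83,-0.48],[0,0,0]],[[0,-0.83,-0.48],[0,0,0]],[[0.5,-0.81,-0.5],[0,0,0]],[[0.5,-0.75,-0.45],[0,0,0]],[[0.8,0,0],[0,0,0]],[[0,0,0],[0,0,0]]]'

```text
time_s: 2.3
tool_pos: [0.5143, 0.1299, 0.1468]
tool_rot: [137.1, 89.6, -157.4]
force: [-1.0, -0.1, -0.9]
grip_width: 0.0003
```

```bash
python3 mv.py -74 0 60 1
python3 - <<'E'
from cell import env
import cv2
for n in ("wrist","scene"):
    c=env.read_camera(n); cv2.imwrite(f"pics/{n}1.png",c["frame"][:,:,::-1])
E
```

```text
sgn 1.0 rotvec [-0.08 -0.32 -0.3 ] /120: [-0.0007 -0.0027 -0.0025] world d [ 0.0055 -0.0031 -0.0868] tool d/0.04 now-axes [ 2.169 -0.169 -0.003] target-axes [ 2.169 -0.157 -0.015]
st tcp [-80.29   0.61 146.78] F [-1.05 -0.08 -0.88] w 0.00033104129966568193 t 2.3 q [-40.3   7.3  25.1 106.2  -3.3  67.7  51.4] Fst [-0.92 -0.5  -0.88]
```

View pics/wrist1.png

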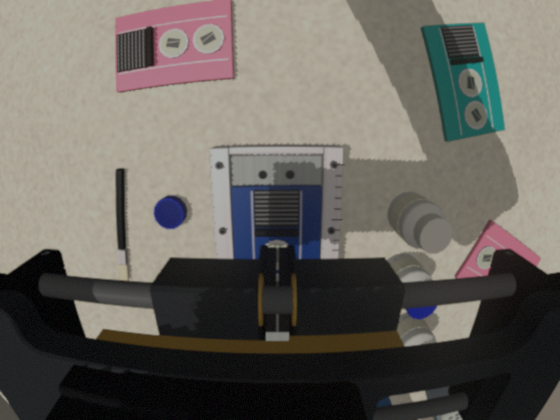

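View pics/scene1.png

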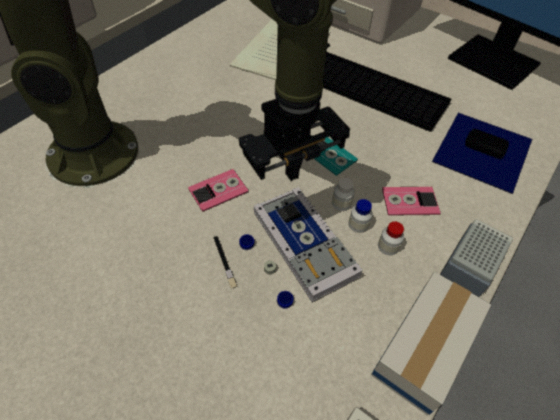

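The wrist view shows the closed tips at (277,245), laterally centred on the thumb rest (277,212). I'll correct x by about +6 mm and go down to z ≈ 55 mm.

drive_tool --increments '[[[0.6,-0.16,0],[0,0,0]],[[0.7,0,0],[0,-0.002,-0.002]],[[0.6,0,0],[0,0,0]],[[0.3,0,0],[0,0,0]],[[0,0,0],[0,0,0]],[[0,0,0],[0,0,0]]]'

```text
time_s: 3.0
tool_pos: [0.524, 0.1303, 0.0641]
tool_rot: [-43.5, 89.5, 22.2]
force: [0.1, 0.5, 1.1]
grip_width: 0.0004
```

```bash
python3 mv.py -74 0 38 1
python3 - <<'E'
from cell import env
import cv2
for n,b in (("wrist",(130,330,180,380)),("scene",(140,300,220,380))):
    c=env.read_camera(n); f=c["frame"][b[0]:b[1],b[2]:b[3],::-1]; cv2.imwrite(f"pics/{n}2.png",cv2.resize(f,None,fx=3.5,fy=3.5,interpolation=cv2.INTER_CUBIC)[:600])
E
```

```text
sgn 1.0 rotvec [0.13 0.34 0.33] /120: [0.0011 0.0029 0.0027] world d [-0.0042 -0.0035 -0.0261] tool d/0.04 now-axes [ 0.652  0.063 -0.126] target-axes [ 0.653  0.059 -0.123]
st tcp [-71.64   4.9   64.12] F [0.14 0.5  1.13] w 0.0004003137073069838 t 3.0 q [-39.   13.1  24.8 110.4  -6.6  57.4  54.5] Fst [-0.08  0.52  1.13]
```

View pics/wrist2.png

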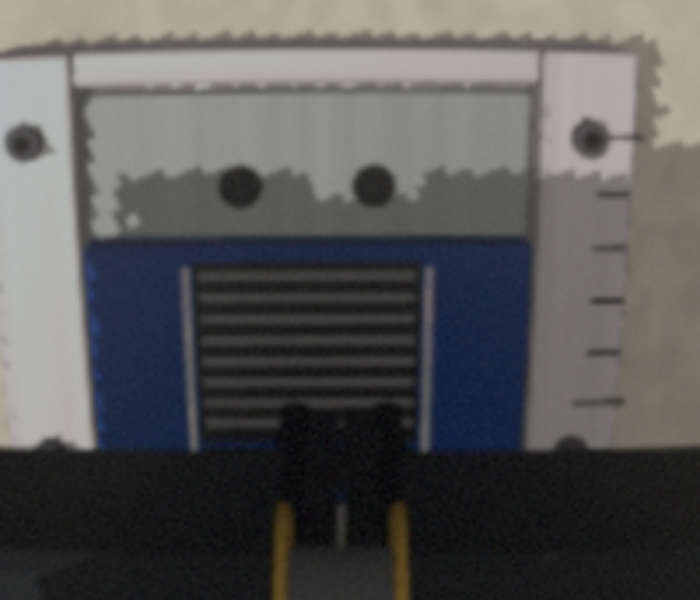

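View pics/scene2.png

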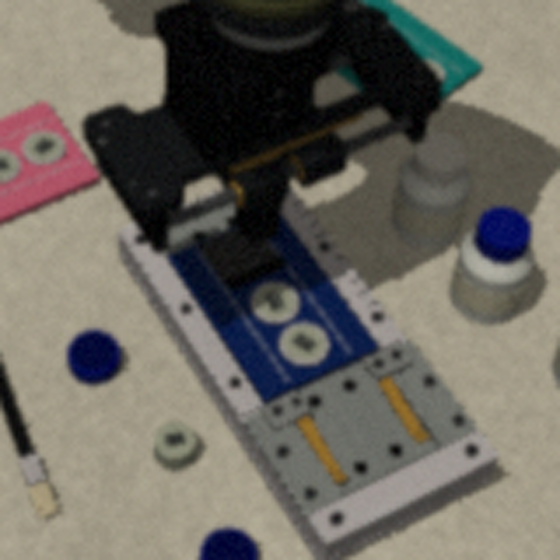

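Both the pictures and the readings put the tips about 5 mm off toward +y. I'll correct that before touching.

drive_tool --increments '[[[0.1,0.07,-0.12],[0,0.003,0.003]],[[0.2,0,0],[0,0,0]],[[0,0,0],[0,0,0]],[[0,0,0],[0,0,0]]]'

```text
time_s: 3.5
tool_pos: [0.5181, 0.126, 0.0502]
tool_rot: [135.3, 89.8, -159.1]
force: [0.1, 0.2, 0.2]
grip_width: 0.0006
```

```bash
python3 mv.py -74 0 35 1
```

```text
sgn 1.0 rotvec [ 0.06 -0.15 -0.15] /120: [ 0.0005 -0.0013 -0.0012] world d [ 0.0017  0.0008 -0.0152] tool d/0.04 now-axes [ 0.379 -0.031  0.036] target-axes [ 0.379 -0.03   0.035]
st tcp [-75.2   -1.42  50.16] F [0.13 0.22 0.22] w 0.0006324259177811491 t 3.5 q [-38.7  14.   24.8 111.3  -6.9  56.4  55. ] Fst [0.02 0.26 0.22]
```

drive_tool --increments '[[[0.15,0,0.03],[0,0,0]],[[0.15,0,0],[0,0,0]],[[0.04,0,0],[0,0,0]],[[0,0,0],[0,0,0]],[[0,0,0],[0,0,0]]]'

```text
time_s: 4.0
tool_pos: [0.519, 0.1272, 0.0369]
tool_rot: [136.0, 89.8, -158.3]
force: [-0.1, 1.0, -0.7]
grip_width: 0.0005
```

```bash
python3 mv.py -74 0 35 1
```

```text
sgn 1.0 rotvec [ 0.07 -0.12 -0.12] /120: [ 0.0005 -0.001  -0.001 ] world d [ 0.0008 -0.0004 -0.0019] tool d/0.04 now-axes [ 0.047 -0.023 -0.   ] target-axes [ 0.048 -0.023 -0.   ]
st tcp [-7.493e+01  2.000e-02  3.690e+01] F [-0.14  0.96 -0.69] w 0.0005079497651862316 t 4.0 q [-38.5  15.1  24.6 111.8  -7.6  54.8  55.4] Fst [-0.52  0.82 -0.69]
```

drive_tool --increments '[[[0,-0.06,0],[0,0,0]],[[0,-0.02,0],[0,0,0]],[[0,0,0],[0,0,0]],[[0,0,0],[0,0,0]]]'

```text
time_s: 4.4
tool_pos: [0.5219, 0.1259, 0.037]
tool_rot: [134.7, 89.8, -159.6]
force: [-1.2, 0.6, 0.6]
grip_width: 0.0007
```

```bash
python3 mv.py -74 0 35 1
```

```text
sgn 1.0 rotvec [ 0.07 -0.11 -0.11] /120: [ 0.0006 -0.0009 -0.0009] world d [-0.0021  0.0009 -0.002 ] tool d/0.04 now-axes [ 0.051  0.057 -0.002] target-axes [ 0.05   0.057 -0.003]
st tcp [-71.71   0.1   37.02] F [-1.23  0.6   0.58] w 0.0006598172967523964 t 4.4 q [-38.2  15.4  24.6 111.4  -7.7  54.9  55.7] Fst [-1.37  0.04  0.58]
```

drive_tool --increments '[[[0.06,0,0],[0,0,0]],[[0.06,0,0],[0,0,0]],[[0.06,0,0],[0,0,0]],[[0,0,0],[0,0,0]],[[0,0,0],[0,0,0]]]'

```text
time_s: 4.9
tool_pos: [0.5221, 0.1261, 0.0308]
tool_rot: [122.2, 89.9, -172.1]
force: [-3.9, -1.5, 9.3]
grip_width: 0.0002
```

```bash
python3 mv.py -72 0 27.5 1
```

```text
sgn 1.0 rotvec [ 0.07 -0.08 -0.12] /120: [ 0.0005 -0.0006 -0.001 ] world d [-0.0005 -0.0001 -0.0033] tool d/0.04 now-axes [ 0.082  0.009 -0.007] target-axes [ 0.082  0.01  -0.007]
st tcp [-71.62   0.29  30.78] F [-3.92 -1.49  9.26] w 0.00019317756945330368 t 4.9 q [-38.1  15.9  24.5 111.6  -8.1  54.2  56. ] Fst [-2.95 -2.98  9.26]
```

drive_tool --increments '[[[0.05,0,0],[0,0,0]],[[0.05,0,0],[0,0,0]],[[0,0,0],[0,0,0]],[[0,0,0],[0,0,0]]]'

```text
time_s: 5.3
tool_pos: [0.5221, 0.126, 0.0278]
tool_rot: [112.8, 89.8, 178.4]
force: [-6.8, -1.1, 17.1]
grip_width: 0.0004
```

```bash
python3 mv.py -72 0 27.5 1
```

```text
sgn 1.0 rotvec [ 0.06 -0.06 -0.15] /120: [ 0.0005 -0.0005 -0.0013] world d [-0.0005 -0.0001 -0.0003] tool d/0.04 now-axes [ 0.008  0.01  -0.007] target-axes [ 0.008  0.01  -0.007]
st tcp [-71.61   0.28  27.8 ] F [-6.76 -1.07 17.06] w 0.0003673879104347693 t 5.3 q [-38.   16.2  24.4 111.7  -8.3  53.9  56.2] Fst [-5.72 -3.77 17.06]
```

Bottomed at about 17 N. Now I'll start the slide while watching the force.

drive_tool --increments '[[[0.03,-0.05,0],[0,0,0]],[[0,-0.08,0],[0,0,0]],[[0,-0.08,0],[0,0,0]],[[0,-0.08,0],[0,0,0]],[[0,0,0],[0,0,0]]]'

```text
time_s: 5.8
tool_pos: [0.5283, 0.1245, 0.0277]
tool_rot: [97.0, 89.2, 162.8]
force: [-20.5, 2.8, 35.7]
grip_width: 0.0001
```

```bash
python3 mv.py 2.8 0 27.5 1
python3 - <<'E'
from cell import env
import cv2
b=(140,300,220,380)
c=env.read_camera("scene"); f=c["frame"][b[0]:b[1],b[2]:b[3],::-1]; cv2.imwrite(f"pics/scene3.png",cv2.resize(f,None,fx=3.7,fy=3.7,interpolation=cv2.INTER_CUBIC)[:600])
E
```

```text
sgn 1.0 rotvec [ 0.17 -0.09 -0.75] /120: [ 0.0014 -0.0008 -0.0062] world d [ 0.0615 -0.0294 -0.0002] tool d/0.04 now-axes [-0.018 -1.704 -0.04 ] target-axes [ 0.004 -1.704 -0.035]
st tcp [-65.35   1.38  27.67] F [-20.53   2.82  35.66] w 8.07105920063631e-05 t 5.8 q [-37.2  17.2  24.4 110.5  -9.1  54.7  57.4] Fst [-19.86  -5.91  35.66]
```

View pics/scene3.png

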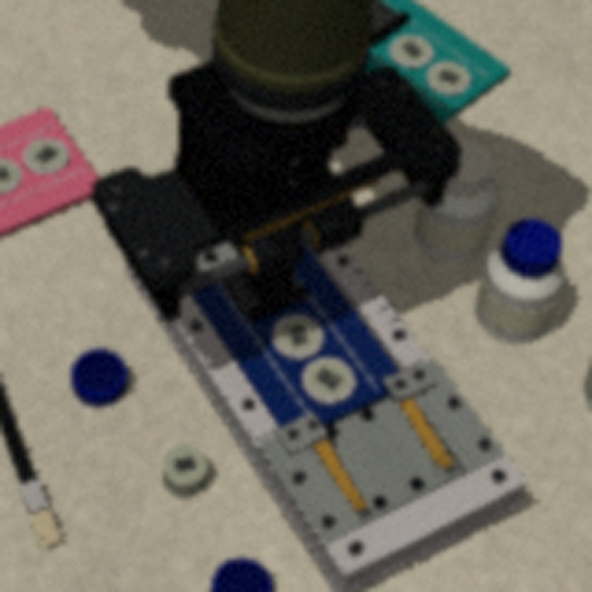

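Pressing force climbed to 36 N, so friction is high. I'll ease the press and continue.

drive_tool --increments '[[[-0.04,0,-0.02],[0,0,0]],[[-0.02,-0.04,0],[0,0,0]],[[0,-0.06,0],[0,0,0]],[[0,0,0],[0,0,0]]]'

```text
time_s: 6.25
tool_pos: [0.5353, 0.1209, 0.0283]
tool_rot: [85.3, 89.8, 151.0]
force: [-4.4, 3.2, 11.5]
grip_width: 0.0005
```

```bash
python3 mv.py 2.8 0 27.5 1
```

```text
sgn 1.0 rotvec [ 0.13  0.02 -0.24] /120: [ 0.0011  0.0002 -0.002 ] world d [ 0.0544 -0.0258 -0.0008] tool d/0.04 now-axes [ 0.013 -1.506 -0.03 ] target-axes [ 0.019 -1.506 -0.026]
st tcp [-57.45   1.05  28.26] F [-4.41  3.25 11.47] w 0.00046794558432772785 t 6.25 q [-36.9  17.5  24.5 110.1  -9.1  54.4  57.7] Fst [-5.36  1.13 11.47]
```

drive_tool --increments '[[[0.02,-0.07,-0.01],[0,0,0]],[[0,-0.08,0],[0,0,0]],[[0,-0.08,0],[0,0,0]],[[0,-0.08,0],[0,0,0]],[[0,0,0],[0,0,0]]]'

```text
time_s: 6.75
tool_pos: [0.5465, 0.1159, 0.0279]
tool_rot: [80.0, 89.7, 145.7]
force: [-6.0, 3.4, 15.6]
grip_width: 0.0004
```

```bash
python3 mv.py 2.8 0 27.5 1
```

```text
sgn 1.0 rotvec [ 0.14  0.05 -0.27] /120: [ 0.0011  0.0004 -0.0023] world d [ 0.0433 -0.0208 -0.0004] tool d/0.04 now-axes [ 0.004 -1.201 -0.03 ] target-axes [ 0.01  -1.201 -0.027]
st tcp [-45.23   1.07  27.89] F [-6.    3.42 15.62] w 0.0003558021760440951 t 6.75 q [-35.9  18.7  24.6 108.7  -9.7  54.8  59. ] Fst [-6.88  0.64 15.62]
```

Steady at about 16 N. Continuing.

drive_tool --increments '[[[0,-0.08,-0.01],[0,0,0]],[[0,-0.08,0],[0,0,0]],[[0,-0.08,0],[0,0,0]],[[0,-0.08,0],[0,0,0]],[[0,-0.08,0],[0,0,0]],[[0,0,0],[0,0,0]]]'

```text
time_s: 7.35
tool_pos: [0.5609, 0.1089, 0.0279]
tool_rot: [78.8, 89.7, 144.5]
force: [-6.6, 3.7, 14.5]
grip_width: 0.0005
```

```bash
python3 mv.py 2.8 0 27.5 1
```

```text
sgn 1.0 rotvec [ 0.14  0.05 -0.27] /120: [ 0.0011  0.0004 -0.0023] world d [ 0.0289 -0.0139 -0.0004] tool d/0.04 now-axes [ 0.006 -0.801 -0.02 ] target-axes [ 0.01  -0.801 -0.018]
st tcp [-29.23   0.74  27.9 ] F [-6.58  3.68 14.53] w 0.0004935457564374695 t 7.35 q [-34.7  20.1  24.7 106.9 -10.3  55.3  60.4] Fst [-7.51  0.63 14.53]
```

drive_tool --increments '[[[0,-0.08,0],[0,0,0]],[[0,-0.08,0],[0,0,0]],[[0,-0.08,0],[0,0,0]],[[0,-0.08,0],[0,0,0]],[[0,-0.08,0],[0,0,0]],[[0,0,0],[0,0,0]]]'

```text
time_s: 7.95
tool_pos: [0.5755, 0.1023, 0.0279]
tool_rot: [78.5, 89.7, 144.2]
force: [-6.6, 3.7, 14.4]
grip_width: 0.0008
```

```bash
python3 mv.py 2.8 0 27.5 1
```

```text
sgn 1.0 rotvec [ 0.14  0.05 -0.27] /120: [ 0.0011  0.0005 -0.0022] world d [ 0.0143 -0.0073 -0.0004] tool d/0.04 now-axes [ 0.009 -0.4   -0.02 ] target-axes [ 0.011 -0.4   -0.019]
st tcp [-13.2    0.76  27.93] F [-6.64  3.69 14.36] w 0.0008293039506855214 t 7.95 q [-33.4  21.6  24.8 105.  -11.   55.9  61.8] Fst [-7.57  0.62 14.36]
```

16 mm to go. I'll cover most of it, then creep.

drive_tool --increments '[[[0,-0.08,0],[0,0,0]],[[0,-0.08,0],[0,0,0]],[[0,-0.08,0],[0,0,0]],[[0,-0.06,0],[0,0,0]],[[0,0,0],[0,0,0]]]'

```text
time_s: 8.45
tool_pos: [0.5863, 0.0975, 0.0279]
tool_rot: [79.8, 89.7, 145.6]
force: [-7.3, 2.5, 15.5]
grip_width: 0.0004
```

```bash
python3 mv.py 2.8 0 27.5 1
```

```text
sgn 1.0 rotvec [ 0.14  0.05 -0.29] /120: [ 0.0012  0.0004 -0.0024] world d [ 0.0035 -0.0024 -0.0004] tool d/0.04 now-axes [ 0.009 -0.104 -0.02 ] target-axes [ 0.01  -0.104 -0.019]
st tcp [-1.36  0.77 27.9 ] F [-7.32  2.5  15.51] w 0.00042961283834896615 t 8.45 q [-32.5  22.7  24.8 103.6 -11.5  56.3  62.8] Fst [-7.7  -0.74 15.51]
```

drive_tool --increments '[[[0,-0.05,0],[0,0,0]],[[0,-0.04,0],[0,0,0]],[[0,-0.03,0],[0,0,0]],[[0,0,0],[0,0,0]],[[0,0,0],[0,0,0]]]'

```text
time_s: 8.95
tool_pos: [0.5903, 0.0956, 0.0279]
tool_rot: [81.5, 89.7, 147.2]
force: [-7.6, 3.0, 14.5]
grip_width: 0.0005
```

```bash
python3 mv.py 2.8 0 27.5 1
```

```text
sgn 1.0 rotvec [ 0.15  0.05 -0.31] /120: [ 0.0013  0.0004 -0.0026] world d [-0.0006 -0.0006 -0.0004] tool d/0.04 now-axes [ 0.01   0.007 -0.019] target-axes [ 0.01   0.007 -0.019]
st tcp [ 3.09  0.78 27.91] F [-7.56  3.05 14.54] w 0.0004681803515594892 t 8.95 q [-32.2  23.2  24.8 103.  -11.7  56.5  63.1] Fst [-8.15 -0.35 14.54]
```

drive_tool --increments '[[[0,-0.03,0],[0,0,0]],[[0,-0.03,0],[0,0,0]],[[0,0,0],[0,0,0]],[[0,0,0],[0,0,0]]]'

```text
time_s: 9.35
tool_pos: [0.5907, 0.0955, 0.0279]
tool_rot: [89.5, 89.5, 155.3]
force: [-12.6, 5.2, 19.3]
grip_width: 0.0007
```

```bash
python3 mv.py 2.8 0 27.5 1
```

```text
sgn 1.0 rotvec [ 0.19  0.   -0.54] /120: [ 0.0016  0.     -0.0045] world d [-0.0009 -0.0005 -0.0004] tool d/0.04 now-axes [ 0.01   0.016 -0.02 ] target-axes [ 0.01   0.016 -0.02 ]
st tcp [ 3.45  0.81 27.88] F [-12.59   5.25  19.26] w 0.0006571488499674782 t 9.35 q [-32.   23.3  24.8 102.8 -11.8  56.8  63.3] Fst [-13.63  -0.42  19.26]
```

The travel stalled while the force rose, so it is against the stop. One more push to confirm.

drive_tool --increments '[[[0,-0.04,0],[0,0,0]],[[0,0,0],[0,0,0]],[[0,0,0],[0,0,0]]]'

```text
time_s: 9.65
tool_pos: [0.5907, 0.0955, 0.0279]
tool_rot: [92.1, 89.3, 157.9]
force: [-15.4, 5.2, 23.4]
grip_width: 0.0005
```

```bash
python3 mv.py 2.8 0 27.5 1;  python3 - <<'E'
from cell import env
import cv2
b=(140,300,220,380)
c=env.read_camera("scene"); f=c["frame"][b[0]:b[1],b[2]:b[3],::-1]; cv2.imwrite(f"pics/scene4.png",cv2.resize(f,None,fx=3.7,fy=3.7,interpolation=cv2.INTER_CUBIC)[:600])
E
```

```text
sgn 1.0 rotvec [ 0.2  -0.03 -0.72] /120: [ 0.0017 -0.0002 -0.006 ] world d [-0.0009 -0.0004 -0.0004] tool d/0.04 now-axes [ 0.01   0.017 -0.019] target-axes [ 0.009  0.017 -0.019]
st tcp [ 3.49  0.77 27.87] F [-15.42   5.2   23.37] w 0.00052877442303672 t 9.65 q [-31.9  23.5  24.7 102.6 -11.9  57.1  63.4] Fst [-16.19  -1.64  23.37]
```

View pics/scene4.png

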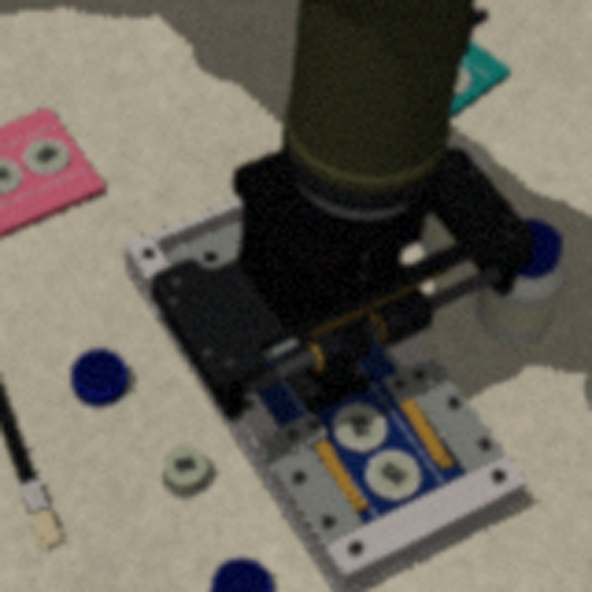

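The carrier is home, with its nose at the stop wall and both discs between the leaf springs. I'll relieve the push first, then rise gently.

drive_tool --increments '[[[0,0.03,0],[0,0,0]],[[0,0.03,0],[0,0,0]],[[-0.03,0,0],[0,0,0]],[[-0.03,0,0],[0,0,0]],[[0,0,0],[0,0,0]]]'

```text
time_s: 10.2
tool_pos: [0.5907, 0.0955, 0.0292]
tool_rot: [89.5, 89.6, 155.3]
force: [-7.3, 4.8, 10.3]
grip_width: 0.0006
```

```bash
python3 mv.py 2.8 0 27.5 1
```

```text
sgn 1.0 rotvec [ 0.18  0.   -0.42] /120: [ 0.0015  0.     -0.0035] world d [-0.0009 -0.0004 -0.0017] tool d/0.04 now-axes [ 0.041  0.016 -0.019] target-axes [ 0.041  0.016 -0.019]
st tcp [ 3.44  0.76 29.15] F [-7.25  4.79 10.31] w 0.0006242666334934459 t 10.2 q [-32.1  23.2  24.8 102.8 -11.7  56.8  63.2] Fst [-8.58  1.36 10.31]
```

drive_tool --increments '[[[-0.02,0.03,0],[0,0,0]],[[-0.03,0.01,0],[0,0,0]],[[0,0,0],[0,0,0]]]'

```text
time_s: 10.5
tool_pos: [0.5906, 0.0954, 0.031]
tool_rot: [84.9, 89.8, 150.7]
force: [-4.4, 4.5, 6.4]
grip_width: 0.0007
```

```bash
python3 mv.py 2.8 0 27.5 1
```

```text
sgn 1.0 rotvec [ 0.16  0.02 -0.23] /120: [ 0.0013  0.0002 -0.002 ] world d [-0.0009 -0.0003 -0.0035] tool d/0.04 now-axes [ 0.087  0.016 -0.016] target-axes [ 0.087  0.016 -0.016]
st tcp [ 3.45  0.65 30.96] F [-4.38  4.45  6.35] w 0.00065583870834177 t 10.5 q [-32.3  22.9  24.9 102.9 -11.5  56.8  63. ] Fst [-5.83  2.25  6.35]
```

drive_tool --increments '[[[-0.03,0.02,0],[0,0,0]],[[-0.03,0.01,0],[0,0,0]],[[0,0,0],[0,0,0]]]'

```text
time_s: 10.8
tool_pos: [0.5899, 0.0939, 0.0329]
tool_rot: [119.3, 89.8, -175.0]
force: [-1.7, 4.7, 2.8]
grip_width: 0.0006
```

```bash
python3 mv.py 2.8 0 27.5 1
```

```text
sgn 1.0 rotvec [ 0.09 -0.08 -0.14] /120: [ 0.0007 -0.0007 -0.0012] world d [-0.0002  0.0011 -0.0054] tool d/0.04 now-axes [0.135 0.016 0.024] target-axes [0.135 0.016 0.024]
st tcp [ 3.45 -0.96 32.89] F [-1.69  4.73  2.79] w 0.0006429927076662544 t 10.8 q [-32.4  22.7  25.  103.  -11.2  56.9  62.8] Fst [-3.49  3.61  2.79]
```

drive_tool --increments '[[[-0.03,0.02,0.04],[0,0,0]],[[-0.03,0.03,0],[0,0,0]],[[0,0,0],[0,0,0]]]'

```text
time_s: 11.1
tool_pos: [0.589, 0.0943, 0.0351]
tool_rot: [157.6, 89.8, -136.8]
force: [0.6, -0.6, 0.3]
grip_width: 0.0003
```

```bash
python3 mv.py 2.8 0 27.5 1
```

```text
sgn 1.0 rotvec [ 0.01 -0.18 -0.07] /120: [ 0.0001 -0.0015 -0.0006] world d [ 0.0007  0.0007 -0.0076] tool d/0.04 now-axes [ 0.19  -0.009  0.025] target-axes [ 0.19  -0.009  0.025]
st tcp [ 2.44 -0.98 35.1 ] F [ 0.64 -0.6   0.26] w 0.0002629932665514225 t 11.1 q [-32.6  22.4  25.1 103.1 -11.   57.1  62.5] Fst [ 0.83 -0.28  0.26]
```

Free of contact. Retreating upward, clear of the view.

drive_tool --increments '[[[-0.2,0.03,0],[0,0,0]],[[-0.6,0,0],[0,0,0]],[[-0.9,0,0],[0,0,0]],[[-0.9,0.5,0],[0,0,0]],[[-0.7,0.9,0],[0,0,0]],[[-0.5,0.9,0],[0,0,0]],[[0,0.8,0],[0,0,0]],[[0,0.4,0],[0,0,0]],[[0,0,0],[0,0,0]],[[0,0,0],[0,0,0]]]'

```text
time_s: 12.1
tool_pos: [0.4613, 0.1534, 0.188]
tool_rot: [146.0, 89.9, -148.4]
force: [1.2, 0.3, 0.1]
grip_width: 0.0005
```

```bash
python3 ov.py 5 .5872,.0962,-24.4,.035 >/dev/null; python3 mv.py 2.8 0 27.5 1
python3 - <<'E'
from cell import env
import cv2
cv2.imwrite("pics/top5.png",env.read_camera("top")["frame"][:,:,::-1])
E
```

```text
sgn 1.0 rotvec [-0.04 -0.12 -0.07] /120: [-0.0003 -0.001  -0.0006] world d [ 0.128  -0.0579 -0.1601] tool d/0.04 now-axes [ 3.999 -3.517  0.016] target-axes [ 4.003 -3.513  0.005]
st tcp [-137.7    -0.2   187.63] F [ 0.57  0.26 -0.31] w 0.0003841503378698558 t 12.2 q [-43.9  -0.9  22.4 109.1   0.4  71.9  43.9] Fst [ 0.41  0.47 -0.31]
```

View pics/ov_top_5.png

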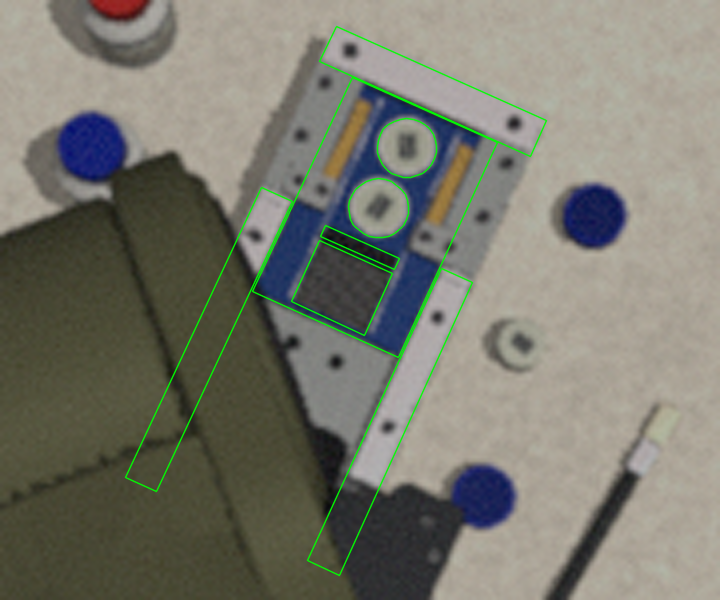

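View pics/ov_scene_5.png

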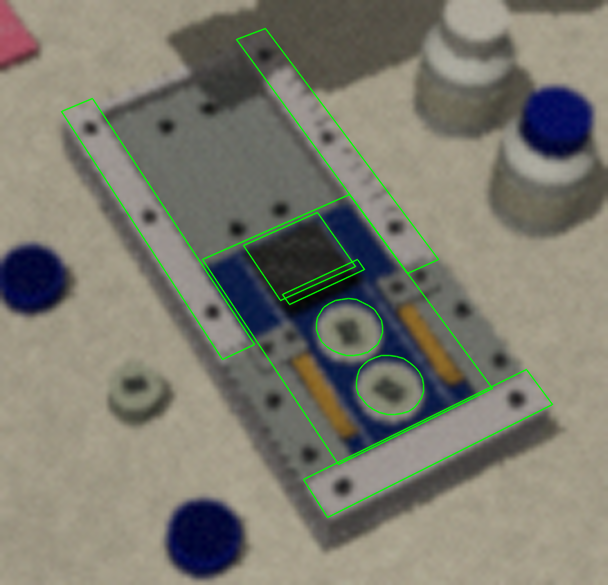

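View pics/top5.png

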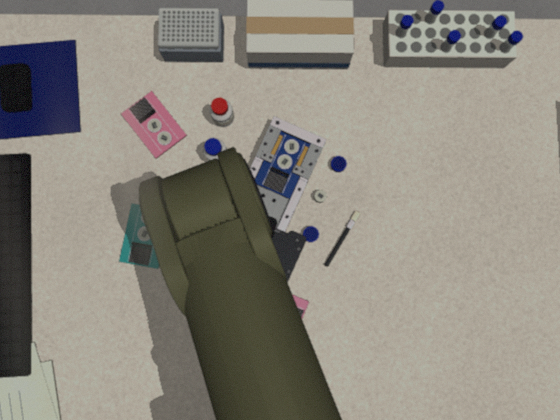

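The overlay at home (origin x = 35) agrees with the discs, bar and rear edge to about 1 px, and the surroundings look unmoved. Handing in.

```bash
python3 -c "
from cell import env
print(env.sign_off())"
```

```text
the job is handed in; nothing more can be done
None
```

The blue carrier is loaded: it sits home under both leaf springs with its nose against the end stop. I handed the job in at about 12 s, with the gripper raised and touching nothing.

- **Pressing and sliding:** I set the closed fingertips on the thumb rest behind the bar and pressed the sprung floor down to its stop at about 17 N. I then slid the carrier in about 75 mm, mostly at 11–16 N down.
- **Stop contact:** The slide stalled at the end, with the push rising from about 8 to 16 N and no further travel. I eased off the push and let the carrier rise, then withdrew.
- **Last checks:** The top and scene pictures match the home position to about 1 px, roughly 2 mm with the camera calibration. The caps, spare disc, brush and the bottles in view look unmoved. The arm hid part of the top view, and bottle_b was checked only in the scene picture.
- **What went less smoothly:**
  - Early in the slide the forces briefly reached 36 N down and 20 N back, so I eased the press.
  - During the approach the tips were about 5 mm off to the side; I corrected that before touching.
  - I had no direct reading of the leaf angles or of how far the floor was pressed.

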